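# Pin the basket carriage, then hold the wash-basket lid open

### The job

At the parts-washing bench, lock the basket carriage to its dock: take the red-headed lock pin from the pin block and drop it fully home through the yellow bracket and the carriage's drawbar. Only then raise the basket's wire lid by its red handle to 50 degrees open, so that it drips back into the basket, and finish there still holding it, because it falls shut if let go. Keep the carriage at its stop, and leave the brass drift, the bearing, the bearing race and the brush where they are.

Things in the scene. Friction and masses are not known exactly. Their poses are not given: they have to be found in the camera images.
- pin_mid (a point): mid-height of the loose lock pin (z up), upright in either hole of the pin block. 88 mm long, 80 g: steel shank 10 mm diameter, tapered nose, tip 44 mm below this point; steel collar 28 mm diameter, 4 mm thick, its underside level with this point, resting on the block; red round head 22 mm diameter from 4 to 44 mm above this point, to be gripped.
- lock_hole (a point): centre of the 12.5 mm hole in the top face of the dock's yellow bracket (50 x 50 mm, 50 mm high). z up, y along the rails. Below: green drawbar (14 mm hole, top at 38 mm), second yellow plate (12.5 mm hole, top at 26 mm), in line while the carriage is at its stop. Pin home: collar on this face, pin_mid at this point. The basket begins 90 mm off towards +y.
- carriage (a joint): the wheeled carriage with the wire basket on the dock's rails, m: 0 at the stop (as it starts), growing as it rolls away along the dock's +y, at most 0.11. It rolls at a push of about 2.5 N until pinned.
- lid (a joint): opening angle of the basket's wire lid, rad: 0 closed and level, 0.873 is 50 degrees, at most 1.9. No stay and no spring: it falls shut by its own weight (about 0.42 kg).
- lid_handle (a point): centre of the lid's red handle, a round bar 14 mm in diameter and 104 mm long, parallel to the hinge, on legs 62 mm to either side; moves with the lid. 172 mm from the hinge line along the lid and 40 mm above it square to the lid; the lid's top is 35 mm below the bar's centre. Lid closed: 169 mm above the worktop, on the side of the basket farther from the robot.
- lid_hinge (a point): middle of the lid's hinge line, at the basket's top edge nearer the robot, 129 mm above the worktop. x points across the basket to the handle side, y along the hinge line and rails, z up. The basket is 200 mm (x) by 300 mm (y), rim at 126 mm.
- pin_block: fixed grey block 140 x 50 x 55 mm (x, y, z), origin at the centre of its underside; two through holes of 14 mm at 40 mm to either side along its x axis, one holding the lock pin, the other the drift.
- drift: bystander: plain brass rod 12 mm in diameter, 110 mm tall, standing in the other hole of the pin block; origin at its lower end.
- bearing: bystander: roller bearing 84 mm in diameter, 38 mm tall, lying flat; origin at the centre of its underside.
- race: bystander: dark steel bearing race, a ring 100 mm outside, 80 mm inside, 28 mm tall; origin at the centre of its underside.
- brush: bystander: hand brush lying on the worktop, origin under its middle.
Mind the look-alikes: they are no part of the job. Of the things like the part that bears pin_mid, leave any that is black; of the rest the smaller one is meant.

How it is judged:
By the outcome, as a careful person would: the job done as asked, in the order asked, and still so for the second after the job is handed in, while the arm keeps its last pose, push and grip.
It also fails if it takes over 51 s, if anything falls off the work surface, if the arm or the gripper's body presses on something with over 40 N, if the wrist force passes 120 N, or if a joint passes its speed limit or range.

### The arm

A 6-joint arm with a two-finger parallel gripper is mounted at the origin on the work surface. World frame = base frame: x ahead of the robot, y to its left, z up, the work surface at z = 0. Lengths are in mm, angles in rad, forces in N, time in s.
With the tool pointing down it reaches from about 375 to 975 mm from the base axis. Payload 3.8 kg.
Tool frame: the origin (TCP) lies on the centre line of the jaws, within the pads' length; the fingertips stand 22 mm ahead of it and the grasp point (between the pads) lies 3 mm ahead of it; y points along the fingers, z is the direction in which the jaws open and shut, and the axes are right-handed (so a half turn about y gives the same grasp; the last joint's range is limited). The gripper opens to 85 mm and grips with 20 to 120 N. Pads are 22 mm wide; open, the fingers measure 114 mm over their backs; the gripper's body (76 mm by 85 mm) begins 54 mm behind the grasp point. The pads swing forward as they close: fully open they stand 13 mm farther back than shut.
Start: joints at [-1.253, 0.264, 1.604, -0, 1.274, -0.037], TCP at [234.491, -632.955, 253.28] pointing down, gripper open.
Joint ranges: [-2.63, 2.63], [-0.94, 2.18], [0.31, 2.57], [-1.31, 4.45], [0, 2.66], [-2.55, 2.55]. Speed limits (rad/s): [2.57, 2.57, 3.14, 3.14, 3.14, 3.14].

### API

Orientations are given as a unit quaternion [x, y, z, w].
In Python, from rig import sensors, vision, ctrl, nets gives the robot as it stands.
- The arm moves only by the tool carry_out, never from a script. Its argument "increments" is a list of rows, each an object with "hand": the closure, from 0 (fully open) to 1 (shut); "translation": the shift along the tool's x, y, z in m, a list of three; "delta_rot": the turn, a rotation vector about the tool's x, y, z in degrees, a list of three. A call has 1 to 8 rows; each row is the pose to reach, as a shift and turn from the pose measured when the call began, along the tool's axes at that moment; what a row does not reach only later rows make up. A row lasts 1/12 s, in which the tool goes at most 41.7 mm and 7.16 degrees, less where a joint would pass 70% of its speed; a pose out of reach is approached as far as the arm can. A call with a gripper value outside its range is refused whole. The fingers move at their own pace and stop on an object; the grip force is fixed at half the most. Time passes only in rows, so rows that repeat a pose let the fingers close. It gives the time, the measured TCP pose, the force and the opening at its end, in the units of the state.
- sensors.get_obs(): the state, without advancing time (a new reading comes with each control period).
- vision.snapshot(name): name is "side" or "top"; returns the picture (420x560x3 uint8, red, green, blue); there is no depth.
- vision.get_calibration(name): a dict with "camera_matrix" (3x3 intrinsics, pixels), "R" (3x3) and "t" (3): a world point X has camera coordinates R X + t. Camera axes: x right, y down, z forward; pixel columns grow to the right and rows downward; lengths in mm; the calibration is good to about 2 mm. A picture is of the moment at which its call begins. get_calibration takes no time and is no camera call.
- ctrl.job_done(): hands the job in, once; it reports no verdict.
Trained networks look in the newest picture that a camera, given by its name, has taken for a name from the list of things; names that differ only in an ending like _2 or _b are one class to them, and where a whole thing is asked for, a point or a joint stands for the part that bears it (a point fixed in the world has none). Each returns a list of dicts, best first, with "conf" (0 to 1); they miss things now and then, are a little off and sometimes report something else, mostly with a low value. They report only what shows in the picture. A call takes as long as a camera call. They do not tell look-alikes from the thing itself.
- nets.regions_of(camera, name): "region" (420x560 bool, what is visible of it) and "rect" ([centre column, centre row, width, height] in pixels, round what is visible of it).
- nets.mark_of(camera, name): "at" ([column, row] in pixels: a listed point, or the origin of a listed thing).
The state is a dict: "t": time; "joint_pos": joint angles; "joint_velocities": joint speeds; "joint_efforts": joint torques, N m; "eef_pos": TCP position; "tool_rot": TCP orientation; "wrist_force": force on the tool from outside, world axes, zero at the start; "ft_torque": the same for the moment, N m; "grip_width": opening from 0.0 (shut) to 1.0 (fully open).
Only numpy, scipy, OpenCV 4.12 (cv2) and the standard library are available. Lean on these libraries where they do the work, as an engineer would, in place of code of your own. Each camera call takes 0.05 s, during which the arm holds its last target. There are 200 camera calls.

## Working session

There is one attempt and no reset: what is moved stays moved. The work goes in short steps, Python scripts to look and compute and a tool call to move; the robot and the scene stay as the last step left them, time stands still between calls to the robot, and variables do not carry over. Pictures are saved under pics/ and viewed, about 8 in all and at most 12, crops included, and the job is handed in when it is done.

Besides the shell and the picture viewer there is one more tool, called as name(argument=value, ...) on one line, values as JSON. carry_out: Moves the arm, as the interface text tells. Its arguments: {"type":"object","properties":{"increments":{"type":"array","items":{"type":"object","properties":{"hand":{"type":"number"},"translation":{"type":"array","items":{"type":"number"}},"delta_rot":{"type":"array","items":{"type":"number"}}}}}},"required":["increments"]}

```bash
mkdir -p pics; cat > h.py <<'E'
import numpy as np, cv2
from rig import sensors, vision, ctrl, nets
def cal(n):
    c=vision.get_calibration(n); return np.array(c["camera_matrix"]),np.array(c["R"]),np.array(c["t"]).reshape(3)
def ray(n,p):
    K,R,t=cal(n); d=R.T@np.linalg.inv(K)@np.array([p[0],p[1],1.]); return -R.T@t,d/np.linalg.norm(d)
def onz(n,p,z):
    o,d=ray(n,p); return o+d*(z-o[2])/d[2]
def tri(ps,pt):
    A=np.zeros((3,3));b=np.zeros(3);L=[]
    for n,p in(("side",ps),("top",pt)):
        o,d=ray(n,p);M=np.eye(3)-np.outer(d,d);A+=M;b+=M@o;L.append((o,d))
    X=np.linalg.solve(A,b); return X,[np.linalg.norm(np.cross(X-o,d)) for o,d in L]
def proj(n,X):
    K,R,t=cal(n); q=K@(R@np.asarray(X,float)+t); return q[:2]/q[2]
def snap(n,f=None):
    im=np.asarray(vision.snapshot(n))
    if f: cv2.imwrite("pics/"+f,im[:,:,::-1])
    return im
E
python3 - <<'E'
from h import *
a=snap("side");b=snap("top")
cv2.imwrite("pics/both.png",np.vstack([a,b])[:,:,::-1]) 
cv2.imwrite("pics/side0.png",cv2.resize(a,(784,588))[:,:,::-1]);cv2.imwrite("pics/top0.png",cv2.resize(b,(784,588))[:,:,::-1])
np.set_printoptions(precision=1,suppress=True)
for k in["pin_mid","lock_hole","lid_handle","lid_hinge","pin_block","drift","bearing","race","brush"]:
    for n in("side","top"):
        print(k,n,[(np.round(m["at"],1).tolist(),round(m["conf"],2)) for m in nets.mark_of(n,k)])
for n in("side","top"):
    print("pinreg",n,[(np.round(m["rect"],1).tolist(),round(m["conf"],2)) for m in nets.regions_of(n,"pin_mid")])
    K,R,t=cal(n);print(n,-R.T@t,K[0,0])
print(sensors.get_obs())
E
```

```text
pin_mid side [([216.0, 303.4], 0.79), ([219.3, 349.7], 0.72), ([172.6, 305.7], 0.57), ([369.9, 250.0], 0.57)]
pin_mid top [([409.3, 276.7], 0.6), ([362.0, 315.6], 0.53), ([370.0, 277.3], 0.43)]
lock_hole side [([272.9, 254.5], 0.63)]
lock_hole top [([301.7, 220.5], 0.67)]
lid_handle side [([279.6, 149.8], 0.9), ([368.5, 251.0], 0.66)]
lid_handle top [([366.2, 259.1], 0.67), ([187.6, 135.8], 0.67)]
lid_hinge side [([216.0, 169.2], 0.66)]
lid_hinge top [([201.9, 274.6], 0.88)]
pin_block side [([237.9, 322.8], 0.72)]
pin_block top [([365.9, 255.7], 0.7)]
drift side []
drift top [([369.1, 279.6], 0.57), ([368.4, 246.0], 0.41)]
bearing side [([371.5, 252.2], 0.76), ([346.4, 184.5], 0.37)]
bearing top [([293.3, 134.2], 0.65)]
race side [([343.4, 320.8], 0.73)]
race top [([373.4, 173.4], 0.65)]
brush side [([347.4, 183.9], 0.67)]
brush top [([192.8, 133.1], 0.94)]
pinreg side [([216.9, 299.1, 16.0, 27.8], 0.81), ([173.8, 302.1, 19.1, 41.1], 0.63), ([218.8, 349.8, 16.5, 30.6], 0.61), ([258.6, 188.7, 99.7, 116.6], 0.27)]
side [  461.5 -1033.3   893.3] 531.0362126095335
pinreg top [([411.2, 277.6, 14.8, 10.1], 0.71), ([367.5, 314.4, 22.6, 16.8], 0.59), ([370.1, 279.2, 13.0, 13.0], 0.55)]
top [ 415.9 -135.9 1079.2] 423.3081884168832
{'t': 1.1, 'joint_pos': array([-1.3,  0.3,  1.6,  0. ,  1.3, -0. ]), 'joint_velocities': array([ 0.,  0., -0., -0.,  0.,  0.]), 'joint_efforts': array([  0. , -51.5, -36.8,   0. ,   0. ,  -0. ]), 'eef_pos': array([ 234.5, -633. ,  253.3]), 'tool_rot': array([-0.1,  0.7, -0.7,  0.1]), 'wrist_force': array([ 0.4, -1. , -0.4]), 'ft_torque': array([ 0., -0.,  0.]), 'grip_width': 0.9991861732977251}
```

View pics/side0.png

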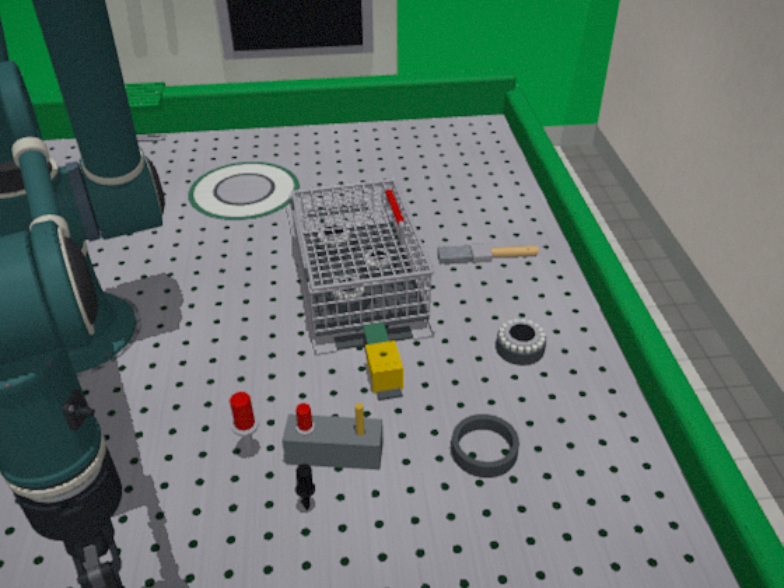

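View pics/top0.png

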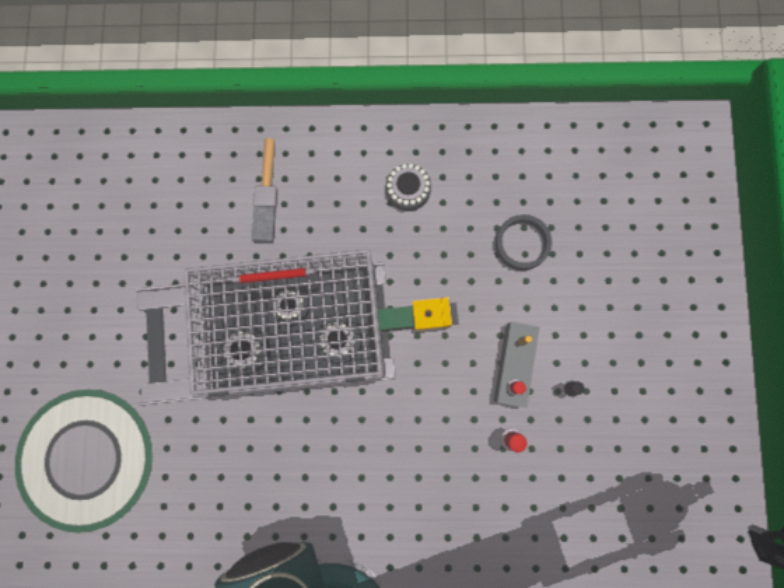

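The side view shows three pin-like things. In side net pixels they are:
- red in the grey block: (216,303)
- larger red, standing alone: (173,306)
- black: (219,350)

The one meant is the smaller red pin in the block. The bracket is at top (302,221), and the handle bar is at about top (194,196). I'll confirm with a crop and triangulate.

```bash
python3 - <<'E'
from h import *
np.set_printoptions(precision=1,suppress=True)
b=cv2.imread("pics/both.png");S,T=b[:420],b[420:]
def comps(im,lo,hi,name):
    h=cv2.cvtColor(im,cv2.COLOR_BGR2HSV);m=cv2.inRange(h,lo,hi)
    if lo[0]==0:m|=cv2.inRange(h,(172,lo[1],lo[2]),(180,255,255))
    n,_,st,c=cv2.connectedComponentsWithStats(m)
    for i in range(1,n):
        if st[i,4]>25: print(name,st[i],c[i])
for n,im in(("side",S),("top",T)):
    comps(im,(0,150,70),(6,255,255),n+" red"); comps(im,(22,170,90),(33,255,255),n+" yel")
for nm,ps,pt in[("pin",(216,303.4),(370,277.3)),("bigpin",(172.6,305.7),(362,315.6)),("hole",(272.9,254.5),(301.7,220.5)),("hinge",(216,169.2),(201.9,274.6)),("handle",(281.5,147),(194.5,196.5))]:
    print(nm,*tri(ps,pt))
print("hole@50",onz("top",(301.7,220.5),50),onz("side",(272.9,254.5),50))
hole_t=None
print("onz",onz("top",(370,277.3),55),onz("side",(216,303.4),55))
print("race",onz("top",(373.4,173.4),0),"bear",onz("top",(293.3,134.2),0),"drift top",onz("top",(528/1.4,340/1.4),110))
print("block",onz("top",(365.9,255.7),0),onz("side",(237.9,322.8),0))
c1=cv2.resize(S[270:375,155:295],None,fx=4,fy=4,interpolation=2);c2=cv2.resize(T[185:325,270:400],None,fx=3,fy=3,interpolation=2)
w=np.zeros((600,800,3),np.uint8);
c1=cv2.resize(c1,(410,308));c2=cv2.resize(c2,(390,420));w[:308,:410]=c1;w[:420,410:]=c2;cv2.imwrite("pics/crop1.png",w[:420])
E
```

```text
side red [275 135  13  25 116] [281.2 146.6]
side red [164 280  18  27 350] [172.6 293. ]
side red [212 288  11  19 177] [216.8 297.3]
side yel [261 243  27  38 765] [274.4 261.1]
side yel [254 288   6  22  84] [256.7 298.5]
top red [172 192  46  10 229] [194.3 196.4]
top red [367 273   8   8  55] [370.3 276.6]
top red [364 310  12  13 120] [369.3 315.9]
top yel [295 213  28  22 498] [308.1 223.7]
pin [ 404.1 -317.5   65.5] [np.float64(0.4442479411971201), np.float64(0.44424794119711386)]
bigpin [ 314.6 -298.8   49.2] [np.float64(0.4049795732859851), np.float64(0.4049795732859439)]
hole [ 539.  -159.    33.9] [np.float64(4.817607117596936), np.float64(4.81760711759715)]
hinge [413.7  68.  124.1] [np.float64(1.9117252257238881), np.float64(1.9117252257240291)]
handle [581.8  78.8 169.8] [np.float64(0.2914346240947316), np.float64(0.2914346240947512)]
hole@50 [ 541.9 -158.5   50. ] [ 532.9 -176.1   50. ]
onz [ 404.5 -319.4   55. ] [ 403.  -308.4   55. ]
race [ 670.2 -346.5    0. ] bear [ 778.1 -139.4    0. ] drift top [ 482.5 -328.2  110. ]
block [ 457.7 -320.7    0. ] [ 443.8 -319.2    0. ]
```

View pics/crop1.png

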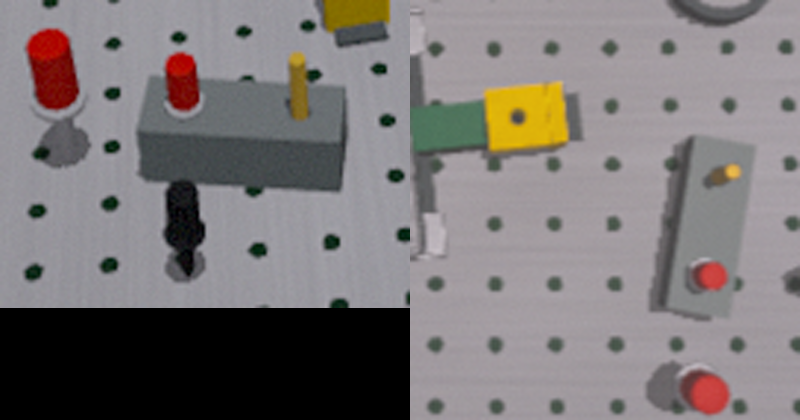

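The crop confirms it: the smaller red pin stands in the block with the brass drift, and the larger red pin and the black one stand free. The net's hole mark is about 4 px off; the hole shows at top (305.7,224) and side (274,252). I'll refine it from the dark spot inside the yellow.

```bash
cat >> h.py <<'E'
def holepix(im,c,r=6):
    h=cv2.cvtColor(im,cv2.COLOR_RGB2HSV)[:,:,2].astype(float)
    x0,y0=int(c[0]-r),int(c[1]-r);p=h[y0:y0+2*r+1,x0:x0+2*r+1];w=np.clip(np.median(p)*0.85-p,0,None)
    yy,xx=np.mgrid[y0:y0+2*r+1,x0:x0+2*r+1];return np.array([(w*xx).sum(),(w*yy).sum()])/w.sum()
E
python3 - <<'E'
from h import *
from scipy.spatial.transform import Rotation as Ro
np.set_printoptions(precision=2,suppress=True)
b=cv2.imread("pics/both.png")[:,:,::-1].copy();S,T=b[:420],b[420:]
ht=holepix(T,(305.7,223.8),4);hs=holepix(S,(274.3,252),4)
print("hole",ht,hs,tri(hs,ht),onz("top",ht,50),onz("side",hs,50))
# pin: least squares on rendered head silhouette centroid
import scipy.optimize as so
def head(n,X):
    a=np.linspace(0,2*np.pi,40);P=[proj(n,[X[0]+11*np.cos(t),X[1]+11*np.sin(t),z]) for z in(59,99) for t in a]
    hull=cv2.convexHull(np.array(P,np.float32));m=cv2.moments(hull);return np.array([m["m10"],m["m01"]])/m["m00"]
for n,c in(("side",(216.8,297.3)),("top",(370.3,276.6))):
    s=so.least_squares(lambda X:head(n,X)-c,[404,-318],diff_step=1e-3);print("pin",n,s.x,s.cost)
# big/black
# handle direction
h=cv2.cvtColor(T,cv2.COLOR_RGB2HSV);m=cv2.inRange(h,(0,120,60),(6,255,255))|cv2.inRange(h,(172,120,60),(180,255,255))
ys,xs=np.nonzero(m[185:210,165:225]);q=np.c_[xs+165,ys+185].astype(float)
vx,vy,x0,y0=cv2.fitLine(q.astype(np.float32),cv2.DIST_L2,0,.01,.01).ravel()
A=onz("top",(x0-20*vx,y0-20*vy),169);B=onz("top",(x0+20*vx,y0+20*vy),169);print("handle",onz("top",q.mean(0),169),"dir",(A-B)/np.linalg.norm(A-B),len(q),onz("side",(281.2,146.6),169))
print("hinge@129",onz("top",(201.9,274.6),129),onz("side",(216,169.2),129))
# basket near edge from hi-view (top0 px/1.4)
for p in[(192,397),(383,377),(186,270),(372,253)]:print("rim",onz("top",(p[0]/1.4,p[1]/1.4),126))
o=sensors.get_obs();print(Ro.from_quat(o["tool_rot"]).as_matrix(),o["eef_pos"])
y=cv2.inRange(h,(20,130,80),(35,255,255));c=max(cv2.findContours(y[200:245,285:335],0,1)[0],key=cv2.contourArea);print(cv2.minAreaRect(c))
E
```

```text
hole [305.48 223.62] [273.27 252.67] (array([ 534.5 , -167.69,   47.46]), [np.float64(0.004794195065804223), np.float64(0.004794195065894543)]) [ 534.2  -167.61   50.  ] [ 534.28 -170.29   50.  ]
pin side [ 406.55 -313.72] 1.7290380372431069e-12
pin top [ 406.37 -315.43] 7.168081741939289e-13
handle [581.93  79.89 169.  ] dir [-0.1  1.   0. ] 268 [581.72  81.99 169.  ]
hinge@129 [411.8   66.86 129.  ] [415.89  61.08 129.  ]
rim [392.15 212.92 126.  ]
rim [423.25 -93.08 126.  ]
rim [599.04 232.82 126.  ]
rim [625.32 -74.82 126.  ]
[[-0.94  0.    0.35]
 [-0.35  0.   -0.94]
 [-0.   -1.   -0.  ]] [ 234.49 -632.95  253.27]
((23.195894241333008, 23.610958099365234), (20.93695831298828, 26.746965408325195), 83.9909896850586)
```

```bash
cat >> h.py <<'E'
from scipy.spatial.transform import Rotation as Ro
def rel(X,Rw):
    """tool-frame shift (m) and rotvec (deg) from the current measured pose to world TCP X (mm), rotation Rw"""
    o=sensors.get_obs();R=Ro.from_quat(o["tool_rot"])
    d=R.inv().apply(np.asarray(X,float)-o["eef_pos"])/1000;w=(R.inv()*Ro.from_matrix(Rw)).as_rotvec(degrees=True)
    print("shift",np.round(d,4).tolist(),"rot",np.round(w,2).tolist(),"| pos",np.round(o["eef_pos"],1),"F",np.round(o["wrist_force"],1),"grip",round(o["grip_width"],3),"t",round(o["t"],2));return d,w
def down(heading):
    z=np.array([np.cos(np.radians(heading)),np.sin(np.radians(heading)),0]);y=np.array([0,0,-1.]);return np.c_[np.cross(y,z),y,z]
E
python3 -c "
from h import *
rel([406.5,-314.6,165],down(-97))"
```

```text
shift [-0.2719, 0.0883, -0.2388] rot [0.0, 27.33, -0.0] | pos [ 234.5 -633.   253.3] F [ 0.4 -1.  -0.4] grip 0.999 t 1.1
```

carry_out(increments=[{"hand":0,"translation":[-0.034,0.011,-0.03],"delta_rot":[0,4,0]},{"hand":0,"translation":[-0.068,0.022,-0.06],"delta_rot":[0,8,0]},{"hand":0,"translation":[-0.102,0.033,-0.09],"delta_rot":[0,12,0]},{"hand":0,"translation":[-0.136,0.044,-0.12],"delta_rot":[0,16,0]},{"hand":0,"translation":[-0.17,0.055,-0.15],"delta_rot":[0,20,0]},{"hand":0,"translation":[-0.2,0.066,-0.18],"delta_rot":[0,24,0]},{"hand":0,"translation":[-0.236,0.077,-0.21],"delta_rot":[0,27.3,0]},{"hand":0,"translation":[-0.27,0.088,-0.237],"delta_rot":[0,27.3,0]}])

```text
t: 1.77
eef_pos: [388.0, -345.9, 174.0]
tool_rot: [-0.044, -0.706, 0.706, 0.044]
wrist_force: [1.5, 0.7, 0.1]
grip_width: 0.996
```

```bash
python3 -c "
from h import *
rel([406.5,-314.6,86],down(-97))
a=snap('side');b=snap('top')
w=np.hstack([cv2.resize(a[200:340,150:290],(400,400)),cv2.resize(b[200:340,300:440],(400,400))]);cv2.imwrite('pics/g1.png',w[:,:,::-1])"
```

```text
shift [-0.0144, 0.088, -0.0334] rot [-0.02, -0.14, -0.04] | pos [ 388.  -345.9  174. ] F [1.5 0.7 0.1] grip 0.996 t 1.77
```

View pics/g1.png

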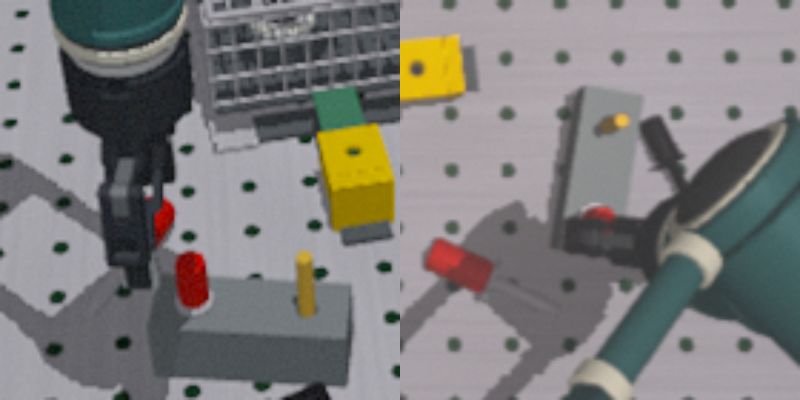

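Both loose look-alikes (red and black) have toppled onto the worktop, though the tool passed well above them. They lie clear of the fingertips, and the target pin and drift still stand in the block. Next I centre over the pin and descend.

carry_out(increments=[{"hand":0,"translation":[-0.0144,0.01,-0.0334],"delta_rot":[0,0,0]},{"hand":0,"translation":[-0.0144,0.01,-0.0334],"delta_rot":[0,0,0]},{"hand":0,"translation":[-0.0144,0.01,-0.0334],"delta_rot":[0,0,0]},{"hand":0,"translation":[-0.0144,0.035,-0.0334],"delta_rot":[0,0,0]},{"hand":0,"translation":[-0.0144,0.06,-0.0334],"delta_rot":[0,0,0]},{"hand":0,"translation":[-0.0144,0.088,-0.0334],"delta_rot":[0,0,0]},{"hand":0,"translation":[-0.0144,0.088,-0.0334],"delta_rot":[0,0,0]},{"hand":0,"translation":[-0.0144,0.088,-0.0334],"delta_rot":[0,0,0]}])

```text
t: 2.53
eef_pos: [405.0, -310.3, 83.2]
tool_rot: [0.04, 0.708, -0.704, -0.043]
wrist_force: [0.2, -1.1, 0.4]
grip_width: 1.003
```

```bash
python3 -c "
from h import *
rel([406.5,-314.6,86],down(-97))"
```

```text
shift [-0.002, -0.0028, 0.0041] rot [0.35, 0.27, 0.32] | pos [ 405.  -310.3   83.2] F [ 0.2 -1.1  0.4] grip 1.003 t 2.53
```

carry_out(increments=[{"hand":0,"translation":[-0.002,-0.0028,0.004],"delta_rot":[0.3,0.3,0.3]},{"hand":0,"translation":[-0.002,-0.0028,0.004],"delta_rot":[0.3,0.3,0.3]},{"hand":0,"translation":[-0.002,-0.0028,0.004],"delta_rot":[0.3,0.3,0.3]}])

```text
t: 2.78
eef_pos: [407.9, -316.3, 88.4]
tool_rot: [-0.045, -0.705, 0.706, 0.042]
wrist_force: [0.7, 0.2, -0.2]
grip_width: 1.001
```

carry_out(increments=[{"hand":1,"translation":[0,0,0],"delta_rot":[0,0,0]},{"hand":1,"translation":[0,0,0],"delta_rot":[0,0,0]},{"hand":1,"translation":[0,0,0],"delta_rot":[0,0,0]},{"hand":1,"translation":[0,0,0],"delta_rot":[0,0,0]},{"hand":1,"translation":[0,0,0],"delta_rot":[0,0,0]},{"hand":1,"translation":[0,0,0],"delta_rot":[0,0,0]},{"hand":1,"translation":[0,0,0],"delta_rot":[0,0,0]},{"hand":1,"translation":[0,0,0],"delta_rot":[0,0,0]}])

```text
t: 3.45
eef_pos: [408.1, -316.4, 88.6]
tool_rot: [-0.045, -0.705, 0.706, 0.042]
wrist_force: [0.1, 0.5, 2.7]
grip_width: 0.237
```

```bash
python3 -c "
from h import *
rel([406.5,-314.6,86],down(-97))"
```

```text
shift [0.0018, 0.0026, -0.0016] rot [-0.1, -0.06, -0.2] | pos [ 408.1 -316.4   88.6] F [0.1 0.5 2.7] grip 0.237 t 3.45
```

carry_out(increments=[{"hand":1,"translation":[0,-0.03,0],"delta_rot":[0,0,0]},{"hand":1,"translation":[0,-0.06,0],"delta_rot":[0,0,0]},{"hand":1,"translation":[0,-0.09,0],"delta_rot":[0,0,0]},{"hand":1,"translation":[0,-0.105,0],"delta_rot":[0,0,0]},{"hand":1,"translation":[0,-0.105,0],"delta_rot":[0,0,0]},{"hand":1,"translation":[0,-0.105,0],"delta_rot":[0,0,0]},{"hand":1,"translation":[0,-0.105,0],"delta_rot":[0,0,0]}])

```text
t: 4.03
eef_pos: [406.8, -315.3, 191.7]
tool_rot: [-0.044, -0.706, 0.706, 0.043]
wrist_force: [-0.4, 0.2, -1.4]
grip_width: 0.237
```

```bash
python3 -c "
from h import *
rel([535.7,-170.6,165],down(-96))"
```

```text
shift [-0.1101, 0.0268, -0.1595] rot [-0.01, -1.06, -0.06] | pos [ 406.8 -315.3  191.7] F [-0.4  0.2 -1.4] grip 0.237 t 4.03
```

carry_out(increments=[{"hand":1,"translation":[-0.022,0.005,-0.032],"delta_rot":[0,-0.5,0]},{"hand":1,"translation":[-0.044,0.01,-0.064],"delta_rot":[0,-1,0]},{"hand":1,"translation":[-0.066,0.016,-0.096],"delta_rot":[0,-1,0]},{"hand":1,"translation":[-0.088,0.021,-0.128],"delta_rot":[0,-1,0]},{"hand":1,"translation":[-0.11,0.027,-0.1595],"delta_rot":[0,-1,0]},{"hand":1,"translation":[-0.11,0.027,-0.1595],"delta_rot":[0,-1,0]},{"hand":1,"translation":[-0.11,0.027,-0.1595],"delta_rot":[0,-1,0]},{"hand":1,"translation":[-0.11,0.027,-0.1595],"delta_rot":[0,-1,0]}])

```text
t: 4.7
eef_pos: [534.1, -170.0, 162.6]
tool_rot: [0.036, 0.706, -0.706, -0.038]
wrist_force: [0.1, -0.5, -1.7]
grip_width: 0.238
```

carry_out(increments=[{"hand":1,"translation":[0,0,0],"delta_rot":[0,0,0]},{"hand":1,"translation":[0,0,0],"delta_rot":[0,0,0]}])

```text
t: 4.87
eef_pos: [532.6, -170.9, 161.6]
tool_rot: [0.036, 0.706, -0.706, -0.039]
wrist_force: [-0.5, -0.5, -1.1]
grip_width: 0.242
```

```bash
python3 -c "
from h import *
rel([535.7,-170.6,165],down(-96))
a=snap('side','s2.png');b=snap('top','t2.png')
for n in('side','top'):
  print([(np.round(m['at'],1).tolist(),round(m['conf'],2)) for m in nets.mark_of(n,'pin_mid')],[(np.round(m['at'],1).tolist(),round(m['conf'],2)) for m in nets.mark_of(n,'lock_hole')])
w=np.hstack([cv2.resize(a[190:290,220:320],(400,400)),cv2.resize(b[170:270,260:360],(400,400))]);cv2.imwrite('pics/g2.png',w[:,:,::-1])"
```

```text
shift [-0.003, -0.0034, -0.0006] rot [0.03, -0.09, 0.31] | pos [ 532.6 -170.9  161.6] F [-0.5 -0.5 -1.1] grip 0.242 t 4.87
[([243.8, 346.3], 0.7), ([197.1, 289.9], 0.63), ([272.3, 226.8], 0.45)] [([275.8, 251.3], 0.95)]
[([395.0, 255.6], 0.69), ([333.3, 298.0], 0.59)] [([301.8, 223.7], 0.79), ([291.7, 134.3], 0.39)]
```

View pics/g2.png

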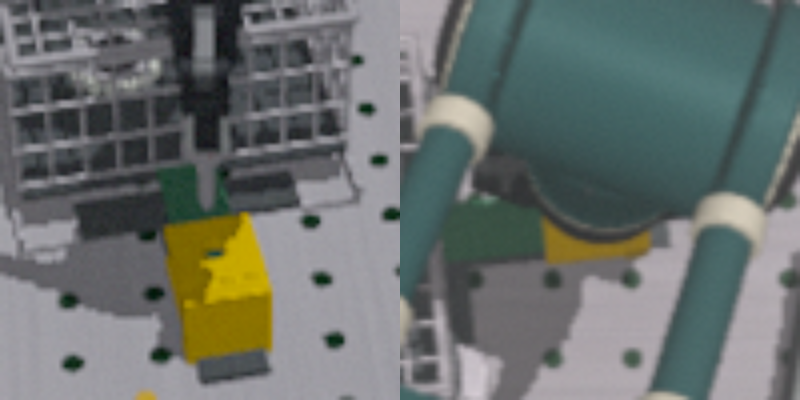

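The shank shows at side px (271.8,~225–242), with its tip at about (271.7,242). The hole is at about (273.5,253.5), and the top view is blocked by the arm. I'll lower to about 8 mm above the face and measure from there.

carry_out(increments=[{"hand":1,"translation":[-0.003,0.008,-0.0016],"delta_rot":[0,-0.1,0.3]},{"hand":1,"translation":[-0.003,0.016,-0.0016],"delta_rot":[0,-0.1,0.3]},{"hand":1,"translation":[-0.003,0.024,-0.0016],"delta_rot":[0,-0.1,0.3]},{"hand":1,"translation":[-0.003,0.024,-0.0016],"delta_rot":[0,-0.1,0.3]},{"hand":1,"translation":[-0.003,0.024,-0.0016],"delta_rot":[0,-0.1,0.3]},{"hand":1,"translation":[-0.003,0.024,-0.0016],"delta_rot":[0,-0.1,0.3]}])

```text
t: 5.67
eef_pos: [536.9, -169.2, 138.5]
tool_rot: [0.037, 0.706, -0.706, -0.036]
wrist_force: [-0.5, -0.6, -0.0]
grip_width: 0.239
```

```bash
python3 -c "
from h import *
rel([535.8,-169.3,137],down(-96))
o=sensors.get_obs()['eef_pos']
a=snap('side','s3.png')
print('tip pred',proj('side',o-[1.6,0,77.6]),'shoulder',proj('side',o-[1.6,0,38]),'hole model',proj('side',[534.2,-169,50]))
b=cv2.imread('pics/both.png')[:420,:,::-1]
w=np.hstack([cv2.resize(a[215:265,248:298],(400,400),interpolation=0),cv2.resize(b[215:265,248:298],(400,400),interpolation=0)]);cv2.imwrite('pics/g3.png',w[:,:,::-1])"
```

```text
shift [0.0011, 0.0015, 0.0002] rot [0.01, 0.06, -0.11] | pos [ 536.9 -169.2  138.5] F [-0.5 -0.6 -0. ] grip 0.239 t 5.67
tip pred [273.59215523 248.84734246] shoulder [273.2935668  235.88353788] hole model [273.17987797 252.28126239]
```

View pics/g3.png

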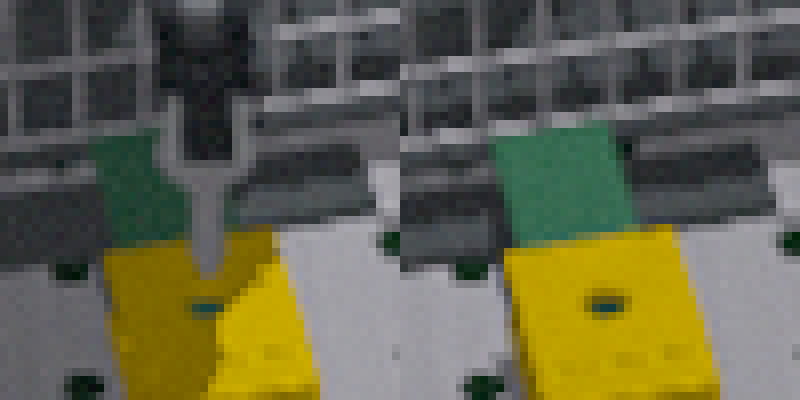

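The pin tip shows at side (273.4,249), against a predicted (273.6,248.9). The hole is at (273.2,252.3), so they line up. I'll go down gently and watch the force.

carry_out(increments=[{"hand":1,"translation":[0.0009,0.004,0.0002],"delta_rot":[0,0,0]},{"hand":1,"translation":[0.0009,0.008,0.0002],"delta_rot":[0,0,0]},{"hand":1,"translation":[0.0009,0.012,0.0002],"delta_rot":[0,0,0]},{"hand":1,"translation":[0.0009,0.016,0.0002],"delta_rot":[0,0,0]},{"hand":1,"translation":[0.0009,0.02,0.0002],"delta_rot":[0,0,0]},{"hand":1,"translation":[0.0009,0.02,0.0002],"delta_rot":[0,0,0]},{"hand":1,"translation":[0.0009,0.02,0.0002],"delta_rot":[0,0,0]}])

```text
t: 6.3
eef_pos: [536.0, -169.3, 118.3]
tool_rot: [0.037, 0.706, -0.706, -0.036]
wrist_force: [-0.1, 0.2, 0.3]
grip_width: 0.244
```

```bash
python3 -c "
from h import *
rel([536,-169.3,83.6],down(-96));print(sensors.get_obs()['ft_torque'])"
```

```text
shift [0.0, 0.0347, -0.0] rot [0.02, 0.06, -0.09] | pos [ 536.  -169.3  118.3] F [-0.1  0.2  0.3] grip 0.244 t 6.3
[-0.01669854 -0.07493982 -0.03040806]
```

No contact force with the tip 10 mm below the face, so it is in the hole. Continuing down.

carry_out(increments=[{"hand":1,"translation":[0,0.004,0],"delta_rot":[0,0,0]},{"hand":1,"translation":[0,0.008,0],"delta_rot":[0,0,0]},{"hand":1,"translation":[0,0.012,0],"delta_rot":[0,0,0]},{"hand":1,"translation":[0,0.016,0],"delta_rot":[0,0,0]},{"hand":1,"translation":[0,0.02,0],"delta_rot":[0,0,0]},{"hand":1,"translation":[0,0.02,0],"delta_rot":[0,0,0]},{"hand":1,"translation":[0,0.02,0],"delta_rot":[0,0,0]}])

```text
t: 6.88
eef_pos: [535.7, -169.2, 97.8]
tool_rot: [0.037, 0.706, -0.706, -0.036]
wrist_force: [-0.8, 0.4, 0.2]
grip_width: 0.24
```

```bash
python3 -c "
from h import *
rel([536,-169.3,83.6],down(-96));print(sensors.get_obs()['ft_torque'])"
```

```text
shift [-0.0003, 0.0142, 0.0001] rot [0.03, 0.06, -0.04] | pos [ 535.7 -169.2   97.8] F [-0.8  0.4  0.2] grip 0.24 t 6.88
[ 0.04662405 -0.02184017 -0.00953786]
```

Tip is at about z 20, past the drawbar and into the second plate, and still force-free. Now the last bit down to collar contact.

carry_out(increments=[{"hand":1,"translation":[0,0.004,0],"delta_rot":[0,0,0]},{"hand":1,"translation":[0,0.008,0],"delta_rot":[0,0,0]},{"hand":1,"translation":[0,0.011,0],"delta_rot":[0,0,0]},{"hand":1,"translation":[0,0.0135,0],"delta_rot":[0,0,0]},{"hand":1,"translation":[0,0.0145,0],"delta_rot":[0,0,0]},{"hand":1,"translation":[0,0.0145,0],"delta_rot":[0,0,0]},{"hand":1,"translation":[0,0.0145,0],"delta_rot":[0,0,0]}])

```text
t: 7.47
eef_pos: [535.5, -169.1, 83.6]
tool_rot: [0.037, 0.706, -0.706, -0.037]
wrist_force: [-1.6, 1.2, 3.8]
grip_width: 0.239
```

```bash
python3 -c "
from h import *
rel([536,-169.3,83.6],down(-96));print(sensors.get_obs()['ft_torque'])"
```

```text
shift [-0.0005, 0.0, 0.0001] rot [0.04, 0.06, -0.01] | pos [ 535.5 -169.1   83.6] F [-1.6  1.2  3.8] grip 0.239 t 7.47
[ 0.19403555  0.38146388 -0.01824224]
```

Contact at exactly the expected height, at 3.8 N. I'll release and lift.

carry_out(increments=[{"hand":0.2,"translation":[0,0,0],"delta_rot":[0,0,0]},{"hand":0.2,"translation":[0,0,0],"delta_rot":[0,0,0]},{"hand":0.2,"translation":[0,0,0],"delta_rot":[0,0,0]},{"hand":0.2,"translation":[0,0,0],"delta_rot":[0,0,0]},{"hand":0.2,"translation":[0,-0.02,0],"delta_rot":[0,0,0]},{"hand":0.2,"translation":[0,-0.06,0],"delta_rot":[0,0,0]},{"hand":0.2,"translation":[0,-0.1,0],"delta_rot":[0,0,0]},{"hand":0.2,"translation":[0,-0.14,0],"delta_rot":[0,0,0]}])

```text
t: 8.13
eef_pos: [534.8, -169.0, 224.4]
tool_rot: [0.036, 0.707, -0.706, -0.037]
wrist_force: [1.3, 0.8, -0.1]
grip_width: 0.8
```

carry_out(increments=[{"hand":0.2,"translation":[0.02,-0.06,0.02],"delta_rot":[0,0,0]},{"hand":0.2,"translation":[0.02,-0.08,0.02],"delta_rot":[0,0,0]},{"hand":0.2,"translation":[0.02,-0.08,0.02],"delta_rot":[0,0,0]}])

```text
t: 8.38
eef_pos: [515.7, -189.3, 314.2]
tool_rot: [-0.041, -0.704, 0.708, 0.033]
wrist_force: [1.4, -1.0, 0.7]
grip_width: 0.8
```

```bash
python3 -c "
from h import *
np.set_printoptions(precision=1,suppress=True)
# jaws along dock x (heading +/-): z_t along +x dock (heading 5.7) or -174.3
a=snap('side','s4.png')
for hd in(5.7,-174.3): rel([582,80,270],down(hd))
print(sensors.get_obs()['joint_pos'])
h=cv2.cvtColor(a,cv2.COLOR_RGB2HSV);m=cv2.inRange(h,(0,150,70),(6,255,255))|cv2.inRange(h,(172,150,70),(180,255,255))
n,_,st,c=cv2.connectedComponentsWithStats(m)
for i in range(1,n):
  if st[i,4]>25: print(st[i],c[i])
print('head home pred',proj('side',[534.2,-169,54]),proj('side',[534.2,-169,94]),'yel bottom')
cv2.imwrite('pics/g4.png',cv2.resize(a[190:290,220:320],(400,400),interpolation=0)[:,:,::-1])"
```

```text
shift [-0.0378, 0.041, -0.2743] rot [-0.62, -101.7, -0.28] | pos [ 515.3 -188.7  311.3] F [ 0.8 -0.2  0.3] grip 0.8 t 8.43
shift [-0.0378, 0.041, -0.2743] rot [0.26, 78.3, -0.59] | pos [ 515.3 -188.7  311.3] F [ 0.8 -0.2  0.3] grip 0.8 t 8.43
[-0.4 -0.   1.8  0.   1.3  1.3]
[276 135  12  25 117] [281.3 146.8]
[269 236   9  17 141] [273.  243.8]
[193 269  18  19 202] [202.5 277.1]
head home pred [273.1 251. ] [272.8 238. ] yel bottom
```

View pics/g4.png

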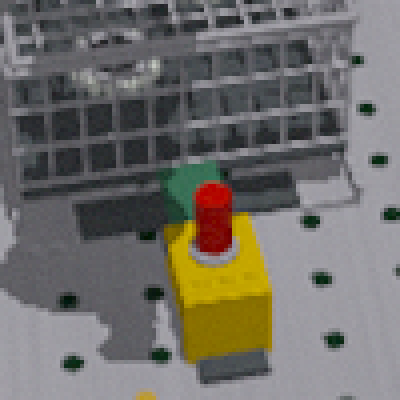

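The pin's collar sits on the yellow face at side (273,252), and the head centroid (273,243.8) agrees with the home prediction. Next, the handle: turn the jaws across the bar and move above it.

carry_out(increments=[{"hand":0,"translation":[-0.004,0,-0.03],"delta_rot":[0,-7,0]},{"hand":0,"translation":[-0.008,0,-0.06],"delta_rot":[0,-14,0]},{"hand":0,"translation":[-0.012,0,-0.09],"delta_rot":[0,-21,0]},{"hand":0,"translation":[-0.016,0,-0.12],"delta_rot":[0,-28,0]},{"hand":0,"translation":[-0.02,0,-0.15],"delta_rot":[0,-35,0]},{"hand":0,"translation":[-0.024,0,-0.18],"delta_rot":[0,-42,0]},{"hand":0,"translation":[-0.028,0,-0.2],"delta_rot":[0,-49,0]},{"hand":0,"translation":[-0.03,0,-0.22],"delta_rot":[0,-56,0]}])

```text
t: 9.1
eef_pos: [568.0, 28.8, 309.2]
tool_rot: [0.299, -0.637, 0.642, -0.303]
wrist_force: [0.1, 0.7, -0.2]
grip_width: 0.999
```

```bash
python3 -c "
from h import *
rel([582,80,260],down(5.7))"
```

```text
shift [-0.0483, 0.0492, -0.0223] rot [-0.49, -45.29, 0.07] | pos [568.   28.8 309.2] F [ 0.1  0.7 -0.2] grip 0.999 t 9.1
```

carry_out(increments=[{"hand":0,"translation":[-0.02,0.015,-0.01],"delta_rot":[-0.2,-7,0]},{"hand":0,"translation":[-0.03,0.03,-0.015],"delta_rot":[-0.5,-14,0]},{"hand":0,"translation":[-0.048,0.049,-0.022],"delta_rot":[-0.5,-21,0]},{"hand":0,"translation":[-0.048,0.049,-0.022],"delta_rot":[-0.5,-28,0]},{"hand":0,"translation":[-0.048,0.049,-0.022],"delta_rot":[-0.5,-35,0]},{"hand":0,"translation":[-0.048,0.049,-0.022],"delta_rot":[-0.5,-42,0]},{"hand":0,"translation":[-0.048,0.049,-0.022],"delta_rot":[-0.5,-45.3,0]},{"hand":0,"translation":[-0.048,0.049,-0.022],"delta_rot":[-0.5,-45.3,0]}])

```text
t: 9.77
eef_pos: [581.4, 79.9, 258.2]
tool_rot: [0.526, -0.475, 0.473, -0.524]
wrist_force: [-0.1, -0.4, 0.0]
grip_width: 0.999
```

carry_out(increments=[{"hand":0,"translation":[0,0,0],"delta_rot":[0,0,0]},{"hand":0,"translation":[0,0,0],"delta_rot":[0,0,0]}])

```text
t: 9.93
eef_pos: [580.8, 80.0, 256.9]
tool_rot: [0.526, -0.475, 0.473, -0.523]
wrist_force: [-0.3, -0.5, 0.6]
grip_width: 1.0
```

```bash
python3 -c "
from h import *
rel([582,80,172],down(5.7))
print(sensors.get_obs()['joint_pos'])"
```

```text
shift [0.0, 0.0849, 0.0016] rot [0.29, 0.02, 0.04] | pos [580.8  80.  256.9] F [-0.3 -0.5  0.6] grip 1.0 t 9.93
[ 9.48054322e-02  9.81161792e-02  1.79129706e+00 -8.08775506e-04
  1.25728022e+00 -4.82239231e-03]
```

carry_out(increments=[{"hand":0,"translation":[0,0.02,0.001],"delta_rot":[0,0,0]},{"hand":0,"translation":[0,0.04,0.001],"delta_rot":[0,0,0]},{"hand":0,"translation":[0,0.06,0.0014],"delta_rot":[0.2,0,0]},{"hand":0,"translation":[0,0.075,0.0014],"delta_rot":[0.2,0,0]},{"hand":0,"translation":[0,0.085,0.0014],"delta_rot":[0.2,0,0]},{"hand":0,"translation":[0,0.085,0.0014],"delta_rot":[0.2,0,0]},{"hand":0,"translation":[0,0.085,0.0014],"delta_rot":[0.2,0,0]}])

```text
t: 10.52
eef_pos: [581.5, 80.0, 171.5]
tool_rot: [0.525, -0.475, 0.474, -0.523]
wrist_force: [-0.0, 0.1, 0.5]
grip_width: 0.999
```

carry_out(increments=[{"hand":0.5,"translation":[0,0,0],"delta_rot":[0,0,0]},{"hand":0.7,"translation":[0,0,0],"delta_rot":[0,0,0]},{"hand":1,"translation":[0,0,0],"delta_rot":[0,0,0]},{"hand":1,"translation":[0,0,0],"delta_rot":[0,0,0]},{"hand":1,"translation":[0,0,0],"delta_rot":[0,0,0]},{"hand":1,"translation":[0,0,0],"delta_rot":[0,0,0]},{"hand":1,"translation":[0,0,0],"delta_rot":[0,0,0]},{"hand":1,"translation":[0,0,0],"delta_rot":[0,0,0]}])

```text
t: 11.18
eef_pos: [582.1, 80.0, 172.1]
tool_rot: [0.525, -0.475, 0.474, -0.524]
wrist_force: [1.4, 0.3, 1.5]
grip_width: 0.141
```

```bash
cat >> h.py <<'E'
# lid arc: dock axes, hinge from grasped bar
YD=np.array([-0.0993,0.9951,0]);XD=np.array([0.9951,0.0993,0]);ZW=np.array([0,0,1.])
def lidpose(G0,R0,deg,tilt,off=3.0):
    """G0: world grasp point (bar) closed; tool tilted by `tilt` deg with lid at `deg`; returns TCP pos, R"""
    H=G0-172*XD-40*ZW;a=np.radians(deg)
    G=H+XD*(172*np.cos(a)-40*np.sin(a))+ZW*(172*np.sin(a)+40*np.cos(a))
    R=(Ro.from_rotvec(-YD*tilt,degrees=True)*Ro.from_matrix(R0)).as_matrix()
    return G-off*R[:,1],R
E
python3 -c "
from h import *
o=sensors.get_obs();p=o['eef_pos'];print(p,o['wrist_force'],o['grip_width'],o['joint_pos'],o['ft_torque'])
R0=Ro.from_quat(o['tool_rot']).as_matrix();G=p+3*R0[:,1];np.savez('lid0.npz',G=G,R=R0);print(R0)
for d,t in((6,6),(12,12),(18,18),(25,25),(50,50)): rel(*lidpose(G,R0,d,t)); print(lidpose(G,R0,d,t)[0])"
```

```text
[582.14844058  80.04019098 172.13962486] [1.38317329 0.25050142 1.48517838] 0.14127234860545448 [ 9.46775122e-02  1.64775939e-01  1.87870640e+00 -8.69678742e-04
  1.09919761e+00 -4.34246802e-03] [ 0.02246721 -0.2809333   0.03016486]
[[ 9.92522140e-02 -1.00904058e-03  9.95061797e-01]
 [-9.95062011e-01 -8.74052517e-04  9.92513490e-02]
 [ 7.69587630e-04 -9.99999109e-01 -1.09080959e-03]]
shift [0.0, -0.0177, -0.0055] rot [6.0, 0.0, 0.0] | pos [582.1  80.  172.1] F [1.4 0.3 1.5] grip 0.141 t 11.18
[576.73810624  79.50029931 189.88330276]
shift [0.0, -0.0348, -0.0127] rot [12.0, 0.01, 0.0] | pos [582.1  80.  172.1] F [1.4 0.3 1.5] grip 0.141 t 11.18
[569.51177917  78.77919161 206.96145748]
shift [0.0, -0.051, -0.0218] rot [18.0, 0.01, 0.0] | pos [582.1  80.  172.1] F [1.4 0.3 1.5] grip 0.141 t 11.18
[560.54863279  77.8847685  223.18697723]
shift [0.0001, -0.0686, -0.0344] rot [25.0, 0.02, 0.0] | pos [582.1  80.  172.1] F [1.4 0.3 1.5] grip 0.141 t 11.18
[548.02850359  76.63539775 240.80256069]
shift [0.0001, -0.1163, -0.0945] rot [50.0, 0.04, 0.0] | pos [582.1  80.  172.1] F [1.4 0.3 1.5] grip 0.141 t 11.18
[488.22932716  70.66809977 288.5415595 ]
```

The bar is gripped (12 mm opening reading, similar to the pin's small under-read). Now I follow the arc, small piece first.

carry_out(increments=[{"hand":1,"translation":[0,-0.006,-0.0016],"delta_rot":[2,0,0]},{"hand":1,"translation":[0,-0.0119,-0.0034],"delta_rot":[4,0,0]},{"hand":1,"translation":[0,-0.0177,-0.0055],"delta_rot":[6,0,0]},{"hand":1,"translation":[0,-0.0235,-0.0077],"delta_rot":[8,0,0]},{"hand":1,"translation":[0,-0.0292,-0.0101],"delta_rot":[10,0,0]},{"hand":1,"translation":[0,-0.0348,-0.0127],"delta_rot":[12,0,0]},{"hand":1,"translation":[0,-0.0348,-0.0127],"delta_rot":[12,0,0]},{"hand":1,"translation":[0,-0.0348,-0.0127],"delta_rot":[12,0,0]}])

```text
t: 11.85
eef_pos: [569.4, 78.7, 207.1]
tool_rot: [-0.467, 0.422, -0.522, 0.576]
wrist_force: [2.6, 0.7, -1.9]
grip_width: 0.142
```

```bash
cat > arc.py <<'E'
from h import *
import sys
f=np.load('lid0.npz');o=sensors.get_obs();p=o['eef_pos'];R=Ro.from_quat(o['tool_rot'])
G=p+3*R.as_matrix()[:,1];H=f['G']-172*XD-40*ZW;v=G-H
print('lid deg',np.degrees(np.arctan2(v@ZW,v@XD))-np.degrees(np.arctan2(40,172)),'radius',np.hypot(v@XD,v@ZW),'(176.6)','tilt',np.degrees(np.arccos(-R.as_matrix()[2,1])),'T',np.round(o['ft_torque'],2),'q',np.round(o['joint_pos'],2))
for d in map(float,sys.argv[1:]): rel(*lidpose(f['G'],f['R'],d,d))
E
python3 arc.py 16 20 24 28 31
```

```text
lid deg 12.059529243002226 radius 176.57216851663986 (176.6) tilt 11.949586996840717 T [-0.   -0.17 -0.05] q [ 0.09 -0.01  2.02  0.    0.93 -0.01]
shift [-0.0, -0.0117, -0.0034] rot [3.99, 0.01, 0.0] | pos [569.4  78.7 207.1] F [ 2.6  0.7 -1.9] grip 0.142 t 11.85
shift [-0.0, -0.0233, -0.0076] rot [7.99, 0.01, 0.0] | pos [569.4  78.7 207.1] F [ 2.6  0.7 -1.9] grip 0.142 t 11.85
shift [-0.0, -0.0346, -0.0127] rot [11.99, 0.02, 0.0] | pos [569.4  78.7 207.1] F [ 2.6  0.7 -1.9] grip 0.142 t 11.85
shift [0.0, -0.0456, -0.0185] rot [15.99, 0.02, 0.0] | pos [569.4  78.7 207.1] F [ 2.6  0.7 -1.9] grip 0.142 t 11.85
shift [0.0, -0.0535, -0.0233] rot [18.99, 0.02, 0.0] | pos [569.4  78.7 207.1] F [ 2.6  0.7 -1.9] grip 0.142 t 11.85
```

carry_out(increments=[{"hand":1,"translation":[0,-0.0059,-0.0016],"delta_rot":[2,0,0]},{"hand":1,"translation":[0,-0.0117,-0.0034],"delta_rot":[4,0,0]},{"hand":1,"translation":[0,-0.0175,-0.0054],"delta_rot":[6,0,0]},{"hand":1,"translation":[0,-0.0233,-0.0076],"delta_rot":[8,0,0]},{"hand":1,"translation":[0,-0.0346,-0.0127],"delta_rot":[12,0,0]},{"hand":1,"translation":[0,-0.0456,-0.0185],"delta_rot":[16,0,0]},{"hand":1,"translation":[0,-0.0535,-0.0233],"delta_rot":[19,0,0]},{"hand":1,"translation":[0,-0.0535,-0.0233],"delta_rot":[19,0,0]}])

```text
t: 12.52
eef_pos: [534.9, 75.2, 255.3]
tool_rot: [-0.365, 0.33, -0.585, 0.645]
wrist_force: [2.5, 0.4, -1.4]
grip_width: 0.141
```

```bash
python3 arc.py 35 39 42 45 48 50
```

```text
lid deg 31.338844286101143 radius 176.55803962328088 (176.6) tilt 31.09462590571005 T [-0.08  0.03 -0.05] q [ 0.09 -0.31  2.25  0.    0.66 -0.01]
shift [-0.0001, -0.0109, -0.0031] rot [3.84, 0.03, 0.01] | pos [534.9  75.2 255.3] F [ 2.5  0.4 -1.4] grip 0.141 t 12.52
shift [-0.0001, -0.0225, -0.0073] rot [7.84, 0.04, 0.01] | pos [534.9  75.2 255.3] F [ 2.5  0.4 -1.4] grip 0.141 t 12.52
shift [-0.0001, -0.031, -0.011] rot [10.84, 0.04, 0.01] | pos [534.9  75.2 255.3] F [ 2.5  0.4 -1.4] grip 0.141 t 12.52
shift [-0.0001, -0.0393, -0.0152] rot [13.84, 0.04, 0.01] | pos [534.9  75.2 255.3] F [ 2.5  0.4 -1.4] grip 0.141 t 12.52
shift [-0.0001, -0.0474, -0.0197] rot [16.84, 0.04, 0.01] | pos [534.9  75.2 255.3] F [ 2.5  0.4 -1.4] grip 0.141 t 12.52
shift [-0.0, -0.0527, -0.023] rot [18.85, 0.05, 0.01] | pos [534.9  75.2 255.3] F [ 2.5  0.4 -1.4] grip 0.141 t 12.52
```

carry_out(increments=[{"hand":1,"translation":[0,-0.0109,-0.0031],"delta_rot":[3.8,0,0]},{"hand":1,"translation":[0,-0.0225,-0.0073],"delta_rot":[7.8,0,0]},{"hand":1,"translation":[0,-0.031,-0.011],"delta_rot":[10.8,0,0]},{"hand":1,"translation":[0,-0.0393,-0.0152],"delta_rot":[13.8,0,0]},{"hand":1,"translation":[0,-0.0474,-0.0197],"delta_rot":[16.8,0,0]},{"hand":1,"translation":[0,-0.0527,-0.023],"delta_rot":[18.8,0,0]},{"hand":1,"translation":[0,-0.0527,-0.023],"delta_rot":[18.8,0,0]},{"hand":1,"translation":[0,-0.0527,-0.023],"delta_rot":[18.8,0,0]}])

```text
t: 13.18
eef_pos: [488.3, 70.5, 288.4]
tool_rot: [-0.255, 0.23, -0.63, 0.696]
wrist_force: [1.0, -1.8, -0.5]
grip_width: 0.136
```

```bash
python3 arc.py 50; python3 - <<'E'
from h import *
f=np.load('lid0.npz')
a=snap('side','s5.png');b=snap('top','t5.png')
for n,im in(('side',a),('top',b)):
  h=cv2.cvtColor(im,cv2.COLOR_RGB2HSV);m=cv2.inRange(h,(0,150,70),(6,255,255))|cv2.inRange(h,(172,150,70),(180,255,255))
  k,_,st,c=cv2.connectedComponentsWithStats(m)
  for i in range(1,k):
    if st[i,4]>10: print(n,st[i],c[i])
  G=lidpose(f['G'],f['R'],50,50,0)[0]
  print('bar ends pred',proj(n,G-52*YD),proj(n,G+52*YD))
cv2.imwrite('pics/g5.png',cv2.resize(np.hstack([a[60:360,130:430],b[60:360,130:430]]),(800,400))[:,:,::-1])
E
```

```text
lid deg 49.9623834010279 radius 176.51524688255404 (176.6) tilt 49.75765416900271 T [-0.19  0.31 -0.18] q [ 0.09 -0.62  2.49  0.02  0.4  -0.03]
shift [-0.0002, -0.0001, 0.0] rot [0.18, 0.04, 0.01] | pos [488.3  70.5 288.4] F [ 1.  -1.8 -0.5] grip 0.136 t 13.18
side [239 106  10  16  70] [243.12857143 113.3       ]
side [269 236   9  17 141] [273.0070922  243.82978723]
side [193 269  18  19 201] [202.49751244 277.07960199]
bar ends pred [245.9491606  120.08181422] [239.00350085  98.60614368]
top [303 218   8   9  51] [306.15686275 221.98039216]
top [188 227  23   9 150] [198.9  231.24]
top [157 232  10   7  41] [160.41463415 234.58536585]
top [310 284  22  18 209] [320.22009569 292.37799043]
bar ends pred [210.42072334 230.05075775] [155.86743264 235.73510318]
```

View pics/g5.png

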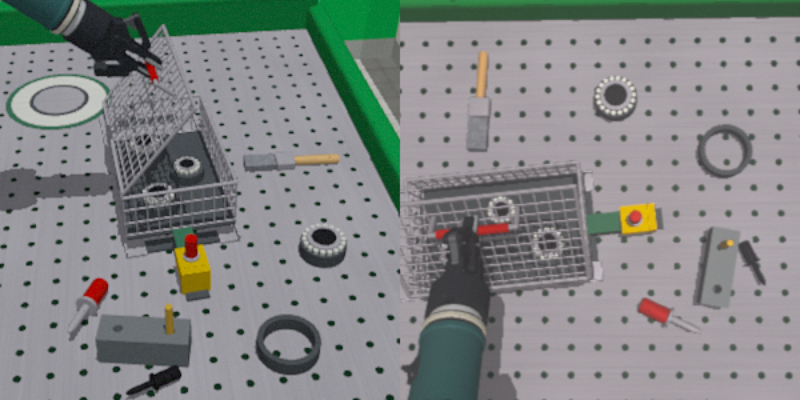

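The lid stands open, and the bar ends at top (157–211, ~231) match the 50° prediction (156–210). The pin is home in the bracket, and the drift, bearing, race and brush are unmoved. I'll settle briefly, check and hand in.

carry_out(increments=[{"hand":1,"translation":[0,0,0],"delta_rot":[0.1,0,0]},{"hand":1,"translation":[0,0,0],"delta_rot":[0.1,0,0]},{"hand":1,"translation":[0,0,0],"delta_rot":[0.1,0,0]},{"hand":1,"translation":[0,0,0],"delta_rot":[0.1,0,0]}])

```text
t: 13.62
eef_pos: [488.9, 70.6, 288.1]
tool_rot: [-0.255, 0.23, -0.63, 0.696]
wrist_force: [2.0, -1.3, 0.1]
grip_width: 0.144
```

```bash
python3 arc.py 50 && python3 -c "
from h import *
print(ctrl.job_done())"
```

```text
lid deg 49.74637619466703 radius 176.50691642049725 (176.6) tilt 49.788562332758275 T [-0.16  0.09 -0.19] q [ 0.09 -0.61  2.49  0.02  0.4  -0.03]
shift [-0.0002, -0.0008, -0.0001] rot [0.15, 0.05, 0.01] | pos [488.9  70.6 288.1] F [ 2.  -1.3  0.1] grip 0.144 t 13.62
the job is handed in; nothing more can be done
None
```

I dropped the smaller red pin through the yellow bracket and drawbar, then raised the lid by its red handle to about 50° and handed the job in at 13.6 s, still gripping it.

**Last checks:**
- **Pin:** the collar met the bracket face at the expected height with 3.8 N. The side picture showed the collar on the face.
- **Lid:** the angle worked out from the arm's pose was 49.7°. In the top picture the handle bar matched the 50° prediction.
- **Carriage and bystanders:** in the last pictures the carriage was still at its stop. The drift, bearing, race and brush looked unmoved; I judged these by eye and did not measure them.
- **Forces:** every wrist force reading was under 5 N.

**What disagreed or went wrong:**
- The two free-standing look-alike pins, the larger red one and the black one, toppled during the first approach. The tool was well above them and I felt no contact, so I don't know the cause. They lie on the worktop and I left them there.
- The network's first marks for the lock hole were about 4 px off in the top view. I used the dark spot inside the yellow face instead.

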